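# Turn round a cartridge analyser and start the next run

## Task

Get the analyser ready and start its next run: move every spent cartridge from the catch tray into the grey discard tub, and lay every fresh cartridge from the stock tray flat and fin up in a bay of its own in the open load drawer, then push the drawer fully shut. When the catch tray is clear and the loaded drawer is shut, press the start button all the way down and let it spring back; never press it while the drawer is open, and leave the bottle, tube rack and wipes where they stand.

Things in the scene. Friction and masses are not known exactly. Their poses are not given: they have to be found in the camera images.
- spent1: Spent cartridge, in the catch tray at the start; two or three of them. White base 60 (x) x 40 (y) x 16 mm; centred on it an upright grey grip fin 32 (x) x 12 (y) x 18 mm high; overall 34 mm high, 55 g. Origin: centre of the underside, z up through the fin. The same either way round; spent and fresh look alike, only their place at the start tells them apart.
- spent2: Spent cartridge, in the catch tray at the start; two or three of them. White base 60 (x) x 40 (y) x 16 mm; centred on it an upright grey grip fin 32 (x) x 12 (y) x 18 mm high; overall 34 mm high, 55 g. Origin: centre of the underside, z up through the fin. The same either way round; spent and fresh look alike, only their place at the start tells them apart.
- spent3: Spent cartridge, in the catch tray at the start; two or three of them. White base 60 (x) x 40 (y) x 16 mm; centred on it an upright grey grip fin 32 (x) x 12 (y) x 18 mm high; overall 34 mm high, 55 g. Origin: centre of the underside, z up through the fin. The same either way round; spent and fresh look alike, only their place at the start tells them apart.
- fresh1: Fresh cartridge, in the steel stock tray at the start, three or four of them, x axis near world y. White base 60 (x) x 40 (y) x 16 mm; centred on it an upright grey grip fin 32 (x) x 12 (y) x 18 mm high; overall 34 mm high, 55 g. Origin: centre of the underside, z up through the fin. The same either way round; spent and fresh look alike, only their place at the start tells them apart.
- fresh2: Fresh cartridge, in the steel stock tray at the start, three or four of them, x axis near world y. White base 60 (x) x 40 (y) x 16 mm; centred on it an upright grey grip fin 32 (x) x 12 (y) x 18 mm high; overall 34 mm high, 55 g. Origin: centre of the underside, z up through the fin. The same either way round; spent and fresh look alike, only their place at the start tells them apart.
- fresh3: Fresh cartridge, in the steel stock tray at the start, three or four of them, x axis near world y. White base 60 (x) x 40 (y) x 16 mm; centred on it an upright grey grip fin 32 (x) x 12 (y) x 18 mm high; overall 34 mm high, 55 g. Origin: centre of the underside, z up through the fin. The same either way round; spent and fresh look alike, only their place at the start tells them apart.
- fresh4: Fresh cartridge, in the steel stock tray at the start, three or four of them, x axis near world y. White base 60 (x) x 40 (y) x 16 mm; centred on it an upright grey grip fin 32 (x) x 12 (y) x 18 mm high; overall 34 mm high, 55 g. Origin: centre of the underside, z up through the fin. The same either way round; spent and fresh look alike, only their place at the start tells them apart.
- catch_tray (a point): Centre of the floor of the grey catch tray, 25 mm above the bench, that juts from the left half of the analyser's front below the dark eject mouth; inside 144 (x) x 217 (y) mm, lip 10 mm above its floor. x: into the machine, square to its front. The front face is 75 mm beyond this point; on it a ledge 112 mm above the bench, 100 mm deep, then the teal cover, 207 mm high.
- drawer (a joint): Load drawer of the analyser, right half of its front: metres pulled out towards the robot; 0 shut (front panel against the machine's face), 0.13 fully out; starts 0.10 to 0.125 out. Slides stiffly (about 3 N) and stays where it is left. It is shut by pushing its front panel into the machine.
- drawer_bed (a point): Centre of the drawer's floor, 40 mm above the bench, moves with the drawer. x into the machine (the way that shuts it), y to the robot's left. When the drawer is d out, the machine's front face is d - 40 mm beyond this point; the fixed opening above the drawer is 100 mm above the bench.
- drawer_front (a point): Middle of the outer face of the drawer's white front panel, moves with it, 63 mm above the bench; panel 222 mm wide, 14 mm thick, from 32 to 95 mm above the bench. The place to push. When shut, this face stands 14 mm proud of the machine's front. Axes as drawer_bed.
- start (a joint): Start button: metres pressed; 0 released, 0.007 fully down. Springs back. Fully down takes 4.5 N.
- start_top (a point): Centre of the top of the start button, a round plain steel push button of 30 mm diameter in a grey housing standing on the white ledge of the analyser, in the middle of its width, 45 mm behind the front face, its top 135 mm above the bench; pressed straight down.
- tub_in (a point): Centre of the inner floor of the open grey discard tub (fixed) standing on the robot's left; inside 198 mm (x) x 168 mm (y); rim 58 mm above this floor; walls 4 mm.
- stock_tray (a point): Centre of the floor of the steel stock tray (fixed) on the robot's right, 14 mm above the bench; inside 166 x 176 mm (x, y), lip 8 mm above its floor.
- disinfectant: Bystander: white bottle, 68 mm diameter, 140 mm high, standing left of the analyser; origin under its centre. Leave alone.
- tube_rack: Bystander: clear rack of red-capped tubes, 107 (x) x 65 (y) x 93 mm, its x axis near world y, standing right of the analyser; origin under its centre. Leave alone.
- wipes: Bystander: blue pack of wipes, 130 (x) x 75 (y) x 48 mm, near the robot on the right; origin under its centre. Leave alone.
- bay1 (a point): Centre of the floor of drawer bay 1 (1 leftmost seen from the robot, 4 rightmost), 40 mm above the bench, moves with the drawer. Each bay is 50 mm wide (y) x 72 mm long (x), with 10 mm high, 3 mm thick ribs around it (pitch 53 mm); it takes one cartridge lengthwise, fin up, either way round. Axes as drawer_bed.
- bay2 (a point): Centre of the floor of drawer bay 2 (1 leftmost seen from the robot, 4 rightmost), 40 mm above the bench, moves with the drawer. Each bay is 50 mm wide (y) x 72 mm long (x), with 10 mm high, 3 mm thick ribs around it (pitch 53 mm); it takes one cartridge lengthwise, fin up, either way round. Axes as drawer_bed.
- bay3 (a point): Centre of the floor of drawer bay 3 (1 leftmost seen from the robot, 4 rightmost), 40 mm above the bench, moves with the drawer. Each bay is 50 mm wide (y) x 72 mm long (x), with 10 mm high, 3 mm thick ribs around it (pitch 53 mm); it takes one cartridge lengthwise, fin up, either way round. Axes as drawer_bed.
- bay4 (a point): Centre of the floor of drawer bay 4 (1 leftmost seen from the robot, 4 rightmost), 40 mm above the bench, moves with the drawer. Each bay is 50 mm wide (y) x 72 mm long (x), with 10 mm high, 3 mm thick ribs around it (pitch 53 mm); it takes one cartridge lengthwise, fin up, either way round. Axes as drawer_bed.
Not all that is in view belongs to the job. What is shaped like the fresh3 but orange or turquoise is not meant.

How it is judged:
On the way, in this order (a step that is already met when the one before it is completed fails the run):
1. every fresh cartridge lies flat and fin up in a bay of the open drawer (x of fresh1 in the frame of drawer_bed between -0.015 and 0.015 m and y of fresh1 in the frame of drawer_bed between -0.095 and 0.095 m and z of fresh1 in the frame of drawer_bed between -0.006 and 0.004 m and angle between each of fresh1, fresh2, fresh3, fresh4's own z axis and vertical below 0.12 rad and x of fresh2 in the frame of drawer_bed between -0.015 and 0.015 m and y of fresh2 in the frame of drawer_bed between -0.095 and 0.095 m and z of fresh2 in the frame of drawer_bed between -0.006 and 0.004 m and x of fresh3 in the frame of drawer_bed between -0.015 and 0.015 m and y of fresh3 in the frame of drawer_bed between -0.095 and 0.095 m and z of fresh3 in the frame of drawer_bed between -0.006 and 0.004 m and x of fresh4 in the frame of drawer_bed between -0.015 and 0.015 m and y of fresh4 in the frame of drawer_bed between -0.095 and 0.095 m and z of fresh4 in the frame of drawer_bed between -0.006 and 0.004 m and value of joint drawer above 0.03 m), for 0.2 s.
2. the drawer is pushed fully shut on the loaded cartridges (x of fresh1 in the frame of drawer_bed between -0.015 and 0.015 m and y of fresh1 in the frame of drawer_bed between -0.095 and 0.095 m and z of fresh1 in the frame of drawer_bed between -0.006 and 0.004 m and angle between each of fresh1, fresh2, fresh3, fresh4's own z axis and vertical below 0.12 rad and x of fresh2 in the frame of drawer_bed between -0.015 and 0.015 m and y of fresh2 in the frame of drawer_bed between -0.095 and 0.095 m and z of fresh2 in the frame of drawer_bed between -0.006 and 0.004 m and x of fresh3 in the frame of drawer_bed between -0.015 and 0.015 m and y of fresh3 in the frame of drawer_bed between -0.095 and 0.095 m and z of fresh3 in the frame of drawer_bed between -0.006 and 0.004 m and x of fresh4 in the frame of drawer_bed between -0.015 and 0.015 m and y of fresh4 in the frame of drawer_bed between -0.095 and 0.095 m and z of fresh4 in the frame of drawer_bed between -0.006 and 0.004 m and value of joint drawer below 0.005 m), for 0.2 s.
3. the start button is pressed fully down, with the drawer shut and every spent cartridge in the tub (all of step 2 and value of joint start above 0.0058 m and x of spent1 in the frame of tub_in between -0.095 and 0.095 m and y of spent1 in the frame of tub_in between -0.08 and 0.08 m and z of spent1 in the frame of tub_in between -0.01 and 0.055 m and x of spent2 in the frame of tub_in between -0.095 and 0.095 m and y of spent2 in the frame of tub_in between -0.08 and 0.08 m and z of spent2 in the frame of tub_in between -0.01 and 0.055 m and x of spent3 in the frame of tub_in between -0.095 and 0.095 m and y of spent3 in the frame of tub_in between -0.08 and 0.08 m and z of spent3 in the frame of tub_in between -0.01 and 0.055 m), for 0.05 s.
4. the start button is released (value of joint start below 0.0015 m), for 0.1 s.
At the end, for the whole second after the job is handed in: Spent cartridges at rest in the tub (underside less than 55 mm above its floor); fresh ones at rest flat, fin up, in bays (tilt under 7 deg, within 4 mm of the floor); drawer shut to 5 mm; start was pressed 5.8 of 7 mm or more with all that in place, and has sprung back (all of step 2 and x of spent1 in the frame of tub_in between -0.095 and 0.095 m and y of spent1 in the frame of tub_in between -0.08 and 0.08 m and z of spent1 in the frame of tub_in between -0.01 and 0.055 m and x of spent2 in the frame of tub_in between -0.095 and 0.095 m and y of spent2 in the frame of tub_in between -0.08 and 0.08 m and z of spent2 in the frame of tub_in between -0.01 and 0.055 m and x of spent3 in the frame of tub_in between -0.095 and 0.095 m and y of spent3 in the frame of tub_in between -0.08 and 0.08 m and z of spent3 in the frame of tub_in between -0.01 and 0.055 m and value of joint start below 0.0015 m and linear speed of each of spent1, spent2, spent3, fresh1, fresh2, fresh3, fresh4 below 0.03 m/s); the robot touches nothing.
It fails at once if the start button is pressed while the drawer is not shut (value of joint start above 0.003 m and value of joint drawer above 0.012 m).
It fails at once if the bottle is pushed aside or knocked over (distance of disinfectant from where it was at the start of the episode above 0.03 m or angle between disinfectant's own z axis and vertical above 0.5 rad).
It fails at once if the tube rack is pushed aside or knocked over (distance of tube_rack from where it was at the start of the episode above 0.03 m or angle between tube_rack's own z axis and vertical above 0.5 rad).
It fails at once if the pack of wipes is pushed aside or knocked over (distance of wipes from where it was at the start of the episode above 0.03 m or angle between wipes's own z axis and vertical above 0.5 rad).
Of spent1, spent2, spent3 only 2 to 3 are there at a start; the rules pass over those that are not, and their reading is None.
Of fresh1, fresh2, fresh3, fresh4 only 3 to 4 are there at a start; the rules pass over those that are not, and their reading is None.
At some moment in a run one of spent1, spent2, spent3, fresh1, fresh2, fresh3, fresh4 may be knocked a few centimetres aside while the robot is not near it.
Once in a run the grip may slacken for a moment while it holds something.
It also fails if it takes over 210 s, if anything falls off the work surface, if the arm or the gripper's body presses on something with over 40 N, if the wrist force passes 120 N, or if a joint passes its speed limit or range.

## Robot

A 6-joint arm with a two-finger parallel gripper is mounted at the origin on the work surface. World frame = base frame: x ahead of the robot, y to its left, z up, the work surface at z = 0. Lengths are in m, angles in rad, forces in N, time in s.
With the tool pointing down it reaches from about 0.35 to 0.875 m from the base axis. Payload 15.5 kg.
Tool frame: the origin (TCP) lies at the very end of the fingers, on their centre line; the grasp point (between the pads) lies 19 mm behind it (ctrl.grip_point_offset is the z of the grasp point in the tool frame, in m); z points along the fingers, y is the line along which they close (so a half turn about z gives the same grasp; the last joint's range is limited). The gripper opens to 85 mm and grips with 20 to 120 N. Pads are 22 mm wide; open, the fingers measure 114 mm over their backs; the gripper's body (76 mm by 85 mm) begins 54 mm behind the grasp point. The pads swing forward as they close: fully open they stand 13 mm farther back than shut.
Start: joints at [-1.264, 0.494, 1.345, -0, 1.302, -0.096], TCP at [0.245, -0.575, 0.231] pointing down, gripper open.
Joint ranges: [-2.91, 2.91], [-0.82, 2.16], [0.22, 2.67], [-1.22, 4.37], [0.12, 2.79], [-3.08, 3.08]. Speed limits (rad/s): [1.89, 1.89, 2.57, 3.01, 3.01, 3.01].

## Interface

Orientations are given as a unit quaternion [w, x, y, z].
In Python, from rig import ctrl, claw, kin, cams, job_done, nets, telemetry gives the robot as it stands. The module is installed in compiled form; this text tells all that it offers. Calls block until the motion is done:
- ctrl.move_to(position, orientation): joint-space move of the TCP to a pose.
- ctrl.line_to(position, max_speed=0.15, ori=None): straight line of the TCP; ori=None keeps the orientation; max_speed is the mean speed in m/s.
- ctrl.goto_joints(angles): joint-space move.
- claw.ungrasp() and claw.close_gripper(): open the fingers fully, or close them until they stop; the grip force is fixed at half the most.
- ctrl.sleep(seconds).
- kin.inverse_kinematics(position, orientation): joint angles nearest the present ones, or None.
- cams.camera(name): name is "side" or "top"; returns (picture, depth): 384x512x3 uint8, red, green, blue; 384x512 float32, m along the optical axis (not along the pixel's ray), 0 where there is no reading.
- cams.camera_model(name): a dict with "fov_y" (degrees; the focal length in pixels is half the picture's height over the tangent of half this angle, whatever the lens; pixels are square), "cx", "cy" (the principal point, pixels), "dist" ([k1, k2, p1, p2, k3] as OpenCV has them; the pictures are not rectified), "position" and "rotation" of the camera in the world. Camera axes: x right, y down, z forward; pixel columns grow to the right and rows downward; lengths in m; the calibration is good to about 2 mm. A picture is of the moment at which its call begins. camera_model takes no time and is no camera call.
A pose or a line that the arm cannot do raises ctrl.PlanningError and nothing moves.
- job_done(): hands the job in; it is judged then, once.
Trained networks look in the newest picture that a camera, given by its name, has taken for a name from the list of things; names that differ only in an ending like _2 or _b are one class to them, and where a whole thing is asked for, a point or a joint stands for the part that bears it (a point fixed in the world has none). Each returns a list of dicts, best first, with "p" (0 to 1); they miss things now and then, are a little off and sometimes report something else, mostly with a low value. They report only what shows in the picture. A call takes as long as a camera call. They do not tell look-alikes from the thing itself.
- nets.masks_of(target, camera): "mask" (384x512 bool, what is visible of it).
- nets.tip_of(target, camera): "xyz" ([x, y, z] in m, in world coordinates, good to about 4 mm: a listed point, or the origin of a listed thing).
Readings, each from a call of its own:
- telemetry.current_time_s(): time.
- telemetry.current_joint_positions(): joint angles.
- telemetry.current_qvel(): joint speeds.
- telemetry.current_effort(): joint torques, N m.
- telemetry.current_eef_pos(): TCP position.
- telemetry.current_eef_rot(): TCP orientation.
- telemetry.current_force(): force on the tool from outside, world axes, zero at the start.
- telemetry.current_torque(): the same for the moment, N m.
- telemetry.current_gripper_width(): finger opening in m.
- telemetry.current_gripper_force(): force on a finger pad.
Only numpy, scipy, OpenCV 4.12 (cv2) and the standard library are available. Lean on these libraries where they do the work, as an engineer would, in place of code of your own. Each camera call takes 0.05 s, during which the arm holds its last target. There are 200 camera calls.

## Working session

There is one attempt and no reset: what is moved stays moved. The work goes in short steps, each a Python script; the robot and the scene stay as the last script left them, time stands still between calls to the robot, and variables do not carry over. Pictures are saved under pics/ and viewed, at most 14 in all, crops included, and the job is handed in when it is done.

```bash
mkdir -p pics; ls
python3 - <<'E'
from rig import *
import cv2,numpy as np
for n in("side","top"):
    p,d=cams.camera(n); cv2.imwrite(f"pics/{n}0.png",cv2.cvtColor(p,cv2.COLOR_RGB2BGR)); np.savez(f"{n}0.npz",p=p,d=d)
    m=cams.camera_model(n);print(n,m)
print(ctrl.grip_point_offset,telemetry.current_eef_rot(),telemetry.current_time_s())
E
```

```text
pics
side {'fov_y': 44.429517121500105, 'cx': 253.42331287278762, 'cy': 189.51677860922933, 'dist': array([0.04362154, 0.        , 0.        , 0.        , 0.        ]), 'position': array([ 0.2247231 , -1.39121937,  1.15006065]), 'rotation': array([-0.43840679,  0.89360461, -0.08654119,  0.04220092])}
top {'fov_y': 42.34768343839255, 'cx': 255.75284384521123, 'cy': 192.54527013155362, 'dist': array([-0.20932229,  0.        ,  0.        ,  0.        ,  0.        ]), 'position': array([ 0.14563378, -0.06674065,  1.5985337 ]), 'rotation': array([ 0.08009002, -0.67133525,  0.73212028, -0.08303295])}
-0.0187 [-5.29951867e-04  9.79788974e-01  2.00033203e-01 -5.88513408e-05] 0.1
```

View pics/side0.png

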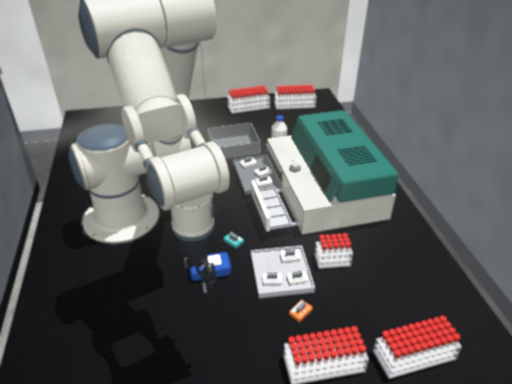

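View pics/top0.png

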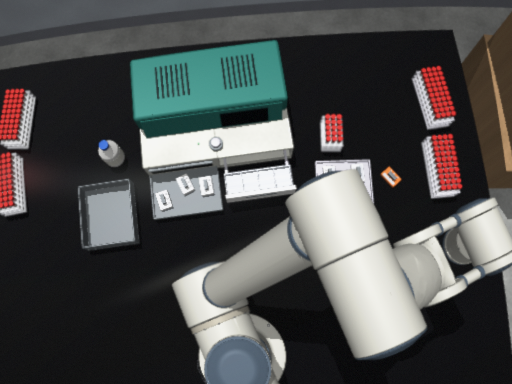

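```bash
cat > h.py <<'E'
from rig import *
import cv2,numpy as np
from scipy.spatial.transform import Rotation as R
def cam(n,tag=None):
    p,d=cams.camera(n)
    if tag: np.savez(f"{n}_{tag}.npz",p=p,d=d); cv2.imwrite(f"pics/{n}_{tag}.png",cv2.cvtColor(p,cv2.COLOR_RGB2BGR))
    return p,d
def model(n):
    m=cams.camera_model(n); f=192/np.tan(np.radians(m["fov_y"]/2)); K=np.array([[f,0,m["cx"]],[0,f,m["cy"]],[0,0,1]])
    q=m["rotation"]; return K,np.array(m["dist"]),np.array(m["position"]),R.from_quat([q[1],q[2],q[3],q[0]])
def rays(n,uv):
    K,D,t,r=model(n); x=cv2.undistortPoints(np.float64(uv).reshape(-1,1,2),K,D).reshape(-1,2)
    return t,r.apply(np.c_[x,np.ones(len(x))])
def onplane(n,uv,z):
    t,d=rays(n,uv); return t+d*((z-t[2])/d[:,2])[:,None]
def cloud(n,d):
    v,u=np.mgrid[:384,:512]; t,r=rays(n,np.c_[u.ravel(),v.ravel()])
    X=(t+r*d.reshape(-1,1)).reshape(384,512,3); X[d<=0]=np.nan; return X
def proj(n,P):
    K,D,t,r=model(n); return cv2.projectPoints(np.float64(r.inv().apply(np.atleast_2d(P)-t)),np.zeros(3),np.zeros(3),K,D)[0].reshape(-1,2)
def down(yaw):  # tool pointing down, closing line (tool y) at angle yaw from world y
    q=(R.from_euler('z',yaw)*R.from_quat([1,0,0,0])).as_quat(); return np.r_[q[3],q[:3]]
E
python3 - <<'E'
from h import *
q=list(telemetry.current_joint_positions())
q[1:3]=[0.1,1.3];q[4]=np.pi-1.4; ctrl.goto_joints(q)
q[0]=2.3;ctrl.goto_joints(q)
print(telemetry.current_eef_pos())
for n in("side","top"):
    p,d=cam(n,"1")
    for t in("fresh1","spent1","disinfectant","tube_rack","wipes","drawer","drawer_bed","drawer_front","start_top","tub_in","stock_tray","catch_tray","bay1","bay2","bay3","bay4"):
        print(n,t,[(np.round(r["xyz"],3).tolist(),round(r["p"],2)) for r in nets.tip_of(t,n)[:8]])
E
```

```text
[-0.34968238  0.30238019  0.46426394]
side fresh1 [([0.555, -0.435, 0.012], 0.8), ([0.533, -0.546, 0.0], 0.57), ([0.476, -0.422, 0.014], 0.55), ([0.388, -0.209, -0.003], 0.46), ([0.692, -0.358, -0.006], 0.22)]
side spent1 [([0.553, 0.068, 0.024], 0.72), ([0.564, 0.137, 0.024], 0.7), ([0.521, 0.209, 0.022], 0.58), ([0.29, -0.329, -0.001], 0.57)]
side disinfectant [([0.692, 0.384, -0.002], 0.77)]
side tube_rack [([0.688, -0.356, -0.006], 0.69)]
side wipes []Traceback (most recent call last):
  File "<stdin>", line 9, in <module>
ValueError: it knows: bay, catch_tray, disinfectant, drawer_bed, drawer_front, fresh, spent, start_top, stock_tray, tub_in, tube_rack, wipes
```

Run:
```python
from h import *
for n in("side","top"):
    p,d=cam(n,"1")
    for t in("fresh","spent","disinfectant","tube_rack","wipes","drawer_bed","drawer_front","start_top","tub_in","stock_tray","catch_tray","bay"):
        print(n,t,[(np.round(r["xyz"],3).tolist(),round(r["p"],2)) for r in nets.tip_of(t,n)[:8]])
p,d=cam("top","1")
big=cv2.resize(p[120:300,60:420],None,fx=2.2,fy=2.2,interpolation=cv2.INTER_CUBIC)
cv2.imwrite("pics/topcrop.png",cv2.cvtColor(big,cv2.COLOR_RGB2BGR))
```

```text
side fresh [([0.557, -0.335, 0.015], 0.72), ([0.383, -0.211, -0.002], 0.59), ([0.535, -0.547, -0.001], 0.58), ([0.558, -0.432, 0.013], 0.52)]
side spent [([0.553, 0.068, 0.023], 0.71), ([0.564, 0.14, 0.024], 0.46), ([0.521, 0.21, 0.027], 0.44)]
side disinfectant [([0.694, 0.385, -0.003], 0.77)]
side tube_rack [([0.694, -0.355, -0.006], 0.87), ([0.545, -0.073, 0.043], 0.3)]
side wipes [([0.29, -0.329, 0.001], 0.86)]
side drawer_bed [([0.546, -0.101, 0.041], 0.82), ([0.498, -0.104, 0.06], 0.63)]
side drawer_front [([0.496, -0.103, 0.061], 0.75), ([0.516, -0.384, 0.012], 0.64)]
side start_top [([0.667, 0.026, 0.138], 0.62), ([0.286, -0.333, 0.002], 0.29)]
side tub_in [([0.485, 0.401, 0.005], 0.96), ([0.691, -0.356, -0.004], 0.75), ([0.292, -0.33, 0.0], 0.47), ([0.498, -0.102, 0.06], 0.44)]
side stock_tray [([0.516, -0.384, 0.015], 0.75)]
side catch_tray [([0.541, 0.137, 0.024], 0.92)]
side bay [([0.546, -0.126, 0.041], 0.91), ([0.549, -0.074, 0.043], 0.78), ([0.546, -0.02, 0.044], 0.7), ([0.553, -0.183, 0.038], 0.56)]
top fresh [([0.555, -0.433, 0.016], 0.65), ([0.56, -0.337, 0.014], 0.61), ([0.537, -0.546, -0.002], 0.57), ([0.387, -0.21, -0.001], 0.5)]
top spent [([0.565, 0.138, 0.024], 0.76), ([0.517, 0.217, 0.021], 0.64), ([0.55, 0.07, 0.028], 0.55)]
top disinfectant [([0.692, 0.384, 0.002], 0.93)]
top tube_rack [([0.698, -0.36, 0.001], 0.83)]
top wipes [([0.292, -0.329, -0.002], 0.96)]
top drawer_bed []
top drawer_front [([0.495, -0.103, 0.064], 0.86), ([0.553, -0.181, 0.039], 0.17)]
top start_top [([0.667, 0.028, 0.133], 0.56)]
top tub_in [([0.488, 0.398, 0.007], 0.88)]
top stock_tray [([0.514, -0.381, 0.011], 0.6), ([0.555, -0.433, 0.014], 0.16)]
top catch_tray [([0.541, 0.141, 0.023], 0.88), ([0.496, -0.105, 0.064], 0.5), ([0.293, -0.328, -0.0], 0.3)]
top bay [([0.553, -0.126, 0.041], 0.91), ([0.547, -0.024, 0.039], 0.73), ([0.551, -0.184, 0.037], 0.64), ([0.553, -0.071, 0.038], 0.6)]
```

View pics/topcrop.png

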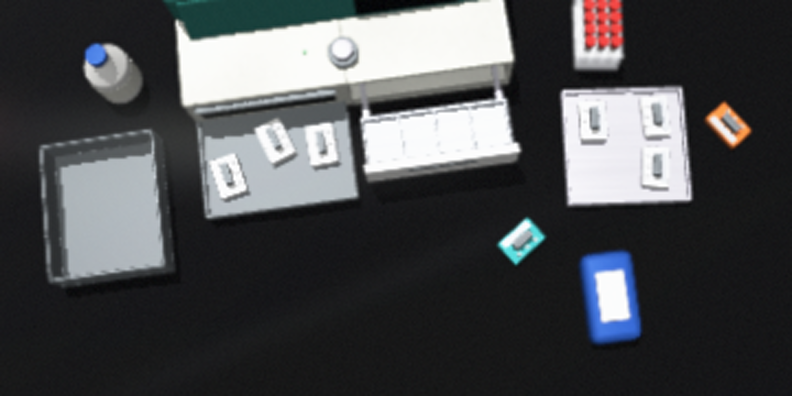

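```bash
cat > meas.py <<'E'
from h import *
FR=[(.557,-.336),(.557,-.433),(.476,-.422)]; SP=[(.552,.069),(.564,.138),(.520,.211)]
def cart(X,c,z0,rad=.042):
    """pose of a cartridge near c on floor z0 from cloud X (N,3)"""
    near=np.hypot(X[:,0]-c[0],X[:,1]-c[1])<rad
    b=X[near&(X[:,2]>z0+.010)&(X[:,2]<z0+.045)]
    if len(b)<20: return None
    r=cv2.minAreaRect(np.float32(b[:,:2]*1000)); box=r[1]; a=np.radians(r[2]); a=a if box[0]>box[1] else a+np.pi/2
    a=(a+np.pi/2)%np.pi-np.pi/2
    f=b[b[:,2]>z0+.026]; 
    if len(f)>5:
        e=np.linalg.svd(f[:,:2]-f[:,:2].mean(0))[2][0]; af=(np.arctan2(e[1],e[0])+np.pi/2)%np.pi-np.pi/2; fc=f.mean(0)
    else: af=np.nan; fc=np.full(3,np.nan)
    base=b[(b[:,2]<z0+.024)]
    return dict(c=np.array(r[0])/1000,size=np.round(sorted(box)),yaw=a,fin=fc[:2],fyaw=af,zb=np.median(base[:,2]) if len(base) else np.nan,zf=np.percentile(f[:,2],80) if len(f) else np.nan,n=(len(b),len(f)))
def show(m): return None if m is None else {k:np.round(v,3).tolist() for k,v in m.items()}
E
python3 - <<'E'
from meas import *
for n in("side","top"):
    z=np.load(f"{n}_1.npz"); X=cloud(n,z["d"]).reshape(-1,3); X=X[np.isfinite(X).all(1)]
    print(n)
    for nm,(x0,x1,y0,y1) in dict(stock=(.5,.53,-.40,-.37),catch=(.5,.53,.13,.17),bay=(.54,.56,-.17,-.04),tub=(.45,.52,.36,.44),table=(.3,.35,-.1,.1),ledge=(.635,.65,-.1,.1)).items():
        s=X[(X[:,0]>x0)&(X[:,0]<x1)&(X[:,1]>y0)&(X[:,1]<y1)]; print(nm,np.round(np.percentile(s[:,2],[10,50,90]),4))
    for c in FR: print("F",show(cart(X,c,.014)))
    for c in SP: print("S",show(cart(X,c,.025)))
    # ledge front edge and drawer panel
    for nm,zz,xr in(("ledge",(.106,.119),(.58,.66)),("panel",(.085,.10),(.47,.54))):
        s=X[(X[:,2]>zz[0])&(X[:,2]<zz[1])&(X[:,0]>xr[0])&(X[:,0]<xr[1])]
        ys=np.arange(-.2,.25,.02); e=[(y,np.percentile(t,3),np.percentile(t,97),len(t)) for y in ys for t in [s[abs(s[:,1]-y)<.01,0]] if len(t)>4]
        e=np.array(e)
        if len(e): print(nm,np.polyfit(e[:,0],e[:,1],1),np.polyfit(e[:,0],e[:,2],1),e[[0,-1],0], s[:,1].min(),s[:,1].max())
E
```

```text
side
stock [0.0105 0.0135 0.0179]
catch [0.0208 0.0248 0.0319]
bay [0.0371 0.041  0.0486]
tub [-0.0004  0.0041  0.009 ]
table [-0.0037 -0.0002  0.0035]
ledge [0.0274 0.109  0.1165]
F {'c': [0.552, -0.329], 'size': [59.0, 63.0], 'yaw': 1.55, 'fin': [0.552, -0.338], 'fyaw': -0.012, 'zb': 0.03, 'zf': 0.049, 'n': [190, 43]}
F {'c': [0.552, -0.43], 'size': [66.0, 67.0], 'yaw': -0.621, 'fin': [0.55, -0.433], 'fyaw': -0.034, 'zb': 0.03, 'zf': 0.049, 'n': [213, 49]}
F {'c': [0.473, -0.425], 'size': [42.0, 60.0], 'yaw': -0.155, 'fin': [0.473, -0.423], 'fyaw': -0.129, 'zb': 0.031, 'zf': 0.05, 'n': [207, 44]}
S {'c': [0.551, 0.068], 'size': [61.0, 73.0], 'yaw': 1.002, 'fin': [0.55, 0.068], 'fyaw': 0.157, 'zb': 0.04, 'zf': 0.058, 'n': [121, 26]}
S {'c': [0.562, 0.134], 'size': [44.0, 65.0], 'yaw': 0.38, 'fin': [0.561, 0.135], 'fyaw': 0.444, 'zb': 0.041, 'zf': 0.061, 'n': [106, 26]}
S {'c': [0.517, 0.215], 'size': [62.0, 70.0], 'yaw': 0.261, 'fin': [0.513, 0.208], 'fyaw': 0.39, 'zb': 0.04, 'zf': 0.059, 'n': [101, 23]}
ledge [-0.04757838  0.61815758] [-0.00369305  0.65666829] [-0.2   0.24] -0.2210
[... 732 characters left out ...]
b': 0.031, 'zf': 0.051, 'n': [220, 45]}
S {'c': [0.552, 0.061], 'size': [62.0, 63.0], 'yaw': 0.085, 'fin': [0.551, 0.072], 'fyaw': 0.139, 'zb': 0.042, 'zf': 0.061, 'n': [229, 40]}
S {'c': [0.564, 0.137], 'size': [44.0, 62.0], 'yaw': 0.453, 'fin': [0.561, 0.138], 'fyaw': 0.451, 'zb': 0.042, 'zf': 0.063, 'n': [218, 37]}
S {'c': [0.511, 0.22], 'size': [58.0, 61.0], 'yaw': 0.286, 'fin': [0.513, 0.211], 'fyaw': 0.264, 'zb': 0.041, 'zf': 0.063, 'n': [231, 42]}
ledge [-0.05123622  0.62005341] [-0.00164819  0.65768681] [-0.2   0.24] -0.2166181327547591 0.3787905703597111
panel [-0.05500321  0.48849214] [-0.05160187  0.50269066] [-2.00000000e-01 -1.11022302e-16] -0.7569326716815132 0.7639350711003889
```

```bash
cat > act.py <<'E'
from meas import *
MY=.05
def live(n):
    d=cam(n)[1]; X=cloud(n,d).reshape(-1,3); return X[np.isfinite(X).all(1)]
def fit(Xs,c,z0,rng=.03):
    """best pose of the 60x40 base and 32x12 fin near c, per camera; grid search"""
    out=[]
    for X in Xs:
        P=X[(np.hypot(X[:,0]-c[0],X[:,1]-c[1])<rng+.04)&(X[:,2]>z0+.009)&(X[:,2]<z0+.042)]
        if len(P)<60: out.append(None); continue
        w=P[:,2]>z0+.026; g=np.mean(P[np.hypot(*(P[:,:2]-c).T)<.035][:,:2],0) if rng<.035 else c
        best=(-1,)
        for st,A,S in((.004,np.arange(-1.5,1.6,.15),rng),(.001,np.arange(-.15,.16,.03),.004)):
            g0,a0=(g,0) if best[0]<0 else (np.array(best[1:3]),best[3])
            if best[0]>=0: best=(-1,)
            gx=np.arange(-S,S+1e-6,st); GX,GY=np.meshgrid(gx+g0[0],gx+g0[1])
            for a in a0+A:
                ca,sa=np.cos(a),np.sin(a); dx=P[:,0]-GX[...,None]; dy=P[:,1]-GY[...,None]
                u=abs(dx*ca+dy*sa); v=abs(-dx*sa+dy*ca); s=lambda t:1/(1+np.exp(-t/.0015))
                sc=(s(.030-u)*s(.020-v)).sum(-1)+2*(w*s(.016-u)*s(.006-v)).sum(-1)
                i=np.unravel_index(sc.argmax(),sc.shape)
                if sc[i]>best[0]: best=(sc[i],GX[i],GY[i],a)
        out.append(np.array([*best[1:],best[0]/len(P),len(P)]))
    return out
def pose(c,z0,cams_=("side","top"),rng=.02):
    r=fit([live(n) for n in cams_],np.array(c),z0,rng); print("fit",c,[None if x is None else np.round(x,3).tolist() for x in r])
    g=[x for x in r if x is not None and x[4]>90]; g=g or [x for x in r if x is not None]
    g=np.array(g); a=.5*np.angle(np.exp(2j*g[:,2]).mean()); return np.r_[g[:,:2].mean(0),a]
def W(): return telemetry.current_gripper_width()
def ori(yaw):
    ys=[yaw,yaw+np.pi,yaw-np.pi]; return [down(y) for y in ys]
def to(p,yaw,joint=True,speed=.3):
    """move to p; of the equal half-turn orientations take the one nearest the joints now"""
    q=np.array(telemetry.current_joint_positions()); s=[]
    for o in ori(yaw)[:2]:
        k=kin.inverse_kinematics(np.array(p),o)
        if k is not None: s.append((np.abs(np.array(k)-q).max(),tuple(o)))
    o=np.array(min(s)[1])
    if joint: ctrl.move_to(np.array(p),o)
    else: ctrl.line_to(np.array(p),max_speed=speed,ori=o)
def pick(p,z0,h=.0205,up=.20):
    x,y,a=p; to([x,y,up],a); z=z0+h
    ctrl.line_to(np.array([x,y,z+.03]),max_speed=.3); ctrl.line_to(np.array([x,y,z]),max_speed=.08)
    claw.close_gripper(); w=W(); f=telemetry.current_gripper_force()
    ctrl.line_to(np.array([x,y,up]),max_speed=.2); print("picked",np.round([x,y,a,w,W(),f],4)); return .008<W()<.02
def drop(x,y,z,yaw,up=.20):
    to([x,y,up],yaw); print("w over place",round(W(),4))
    if W()<.008: print("LOST"); return False
    ctrl.line_to(np.array([x,y,z+.02]),max_speed=.3); ctrl.line_to(np.array([x,y,z]),max_speed=.08)
    w=W(); claw.ungrasp(); ctrl.line_to(np.array([x,y,up]),max_speed=.3); print("placed w",round(w,4),"t",telemetry.current_time_s()); return w>.008
E
python3 - <<'E'
from act import *
for c in SP: pose(c,.025)
for c in FR: pose(c,.014)
E
```

```text
fit (0.552, 0.069) [[0.549, 0.065, 0.12, 0.849, 164.0], [0.55, 0.072, 0.09, 0.864, 287.0]]
fit (0.564, 0.138) [[0.56, 0.133, 0.27, 0.877, 148.0], [0.562, 0.138, 0.39, 0.764, 328.0]]
fit (0.52, 0.211) [[0.512, 0.209, 0.18, 1.029, 119.0], [0.514, 0.211, 0.27, 1.033, 253.0]]
fit (0.557, -0.336) [[0.552, -0.338, -0.09, 1.064, 206.0], [0.554, -0.335, -0.03, 1.034, 246.0]]
fit (0.557, -0.433) [[0.55, -0.435, -0.03, 0.974, 264.0], [0.553, -0.429, -0.0, 0.899, 284.0]]
fit (0.476, -0.422) [[0.472, -0.424, -0.18, 0.932, 275.0], [0.475, -0.419, -0.15, 0.846, 303.0]]
```

Run:
```python
from act import *
to([.40,.22,.35],.25)
p=pose((.513,.210),.025,("side",)) if 0 else np.array([.513,.210,.25])
if pick(p,.025): print(drop(.487+.06,.39,.045,0.0,up=.2))
cam("side","2"); cam("top","2")
```

```text
picked [5.13000e-01 2.10000e-01 2.50000e-01 1.06000e-02 1.03000e-02 5.92925e+01]
w over place 0.0101
placed w 0.0103 t 17.6167
True
```

View pics/side_2.png

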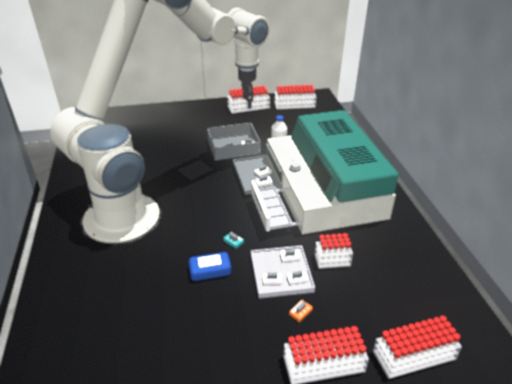

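Side view: one cartridge now lies in the tub (245,143), two remain in the catch tray (262,172), (265,182), and three are in the stock tray. Continuing.

Run:
```python
from act import *
for c,dx,dy in(((.562,.136),-.06,-.005),((.550,.069),0,.01)):
    p=pose(c,.025)
    if np.hypot(*(p[:2]-c))>.012: print("moved?"); break
    if not pick(p,.025): break
    if not drop(.487+dx,.40+dy,.045,0.0): break
cam("side","3"); p,d=cam("top","3")
cv2.imwrite("pics/topcrop3.png",cv2.cvtColor(cv2.resize(p[120:300,60:420],None,fx=2.2,fy=2.2,interpolation=cv2.INTER_CUBIC),cv2.COLOR_RGB2BGR))
```

```text
fit (0.562, 0.136) [[0.56, 0.134, 0.39, 0.888, 145.0], [0.562, 0.139, 0.39, 0.754, 331.0]]
picked [5.61300e-01 1.36400e-01 3.90000e-01 1.01000e-02 1.00000e-02 5.93034e+01]
w over place 0.0102
placed w 0.0101 t 25.0083
fit (0.55, 0.069) [[0.549, 0.066, 0.06, 1.06, 133.0], [0.55, 0.071, 0.09, 1.013, 259.0]]
picked [5.49300e-01 6.84000e-02 7.50000e-02 1.04000e-02 1.00000e-02 5.93268e+01]
w over place 0.0101
placed w 0.0104 t 32.7917
```

View pics/topcrop3.png

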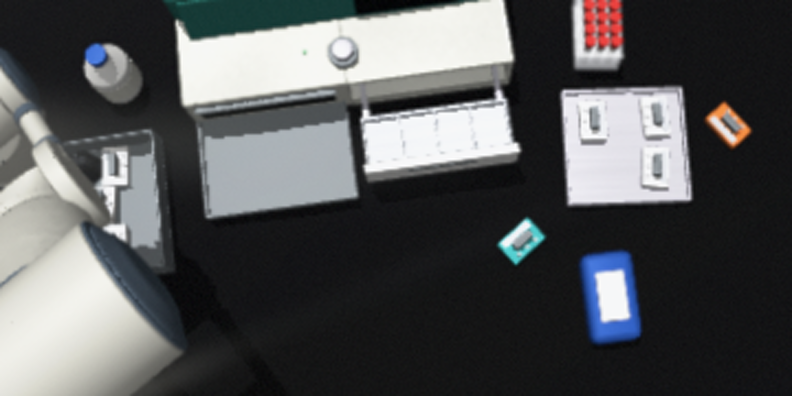

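```bash
cat >> act.py <<'E'
BED=np.array([.549,-.1005])
def bay(i,s=0): 
    o=(2.5-i)*.053+s; return BED+o*np.array([-np.sin(MY),np.cos(MY)])
E
python3 - <<'E'
from act import *
to([.45,0,.25],0)
for c,b in(((.553,-.336),bay(1)),):
    p=pose(c,.014)
    if np.hypot(*(p[:2]-c))>.012: print("moved?"); break
    if not pick(p,.014): break
    if not drop(*b,.040+.0205+.002,MY): break
    print(b,"placed pose",pose(b,.040))
p,d=cam("top","4");a=p[150:220,210:390]
p,d=cam("side","4");b=p[160:310,230:330]
a=cv2.resize(a,(540,210),interpolation=cv2.INTER_CUBIC);b=cv2.resize(b,(250,375),interpolation=cv2.INTER_CUBIC)
c=np.zeros((375,790,3),np.uint8);c[:210,:540]=a;c[:,540:]=b;cv2.imwrite("pics/c4.png",c[...,::-1])
E
```

```text
fit (0.553, -0.336) [[0.552, -0.34, -0.06, 1.142, 200.0], [0.555, -0.335, -0.03, 1.027, 246.0]]
picked [ 5.53400e-01 -3.37600e-01 -4.50000e-02  1.02000e-02  1.03000e-02
  5.91381e+01]
w over place 0.0102
placed w 0.0102 t 42.1083
fit [ 0.54502666 -0.02109935] [[0.544, -0.028, -0.03, 0.919, 172.0], None]
[ 0.54502666 -0.02109935] placed pose [ 0.54401473 -0.02803629 -0.03      ]
```

View pics/c4.png

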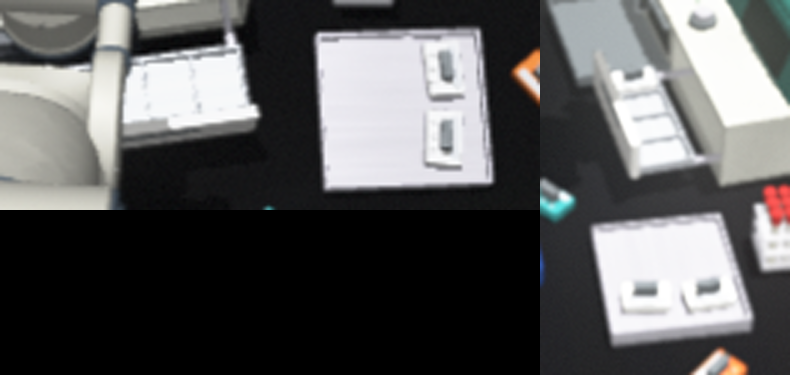

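Bay 1 holds its cartridge (crop 633,78); two fresh ones are left (647,290), (708,287). Next bay 4.

Run:
```python
from act import *
c=(.474,-.4215); to([.45,-.22,.25],0)
p=pose(c,.014)
if np.hypot(*(p[:2]-c))<.012 and pick(p,.014): 
    b=bay(4,-.002); drop(*b,.040+.0205+.002,MY)
    to([.50,-.36,.25],0)
    for b in(bay(1),bay(4)): print(np.round(b,3),pose(b,.040))
    X=np.vstack([live("top"),live("side")])
    for b in(bay(1),bay(4)): print(show(cart(X,b,.040,.03)))
```

```text
fit (0.474, -0.4215) [[0.473, -0.424, -0.18, 0.977, 269.0], [0.475, -0.419, -0.15, 0.89, 290.0]]
picked [ 4.74200e-01 -4.21700e-01 -1.65000e-01  1.03000e-02  1.02000e-02
  5.92813e+01]
w over place 0.0107
placed w 0.0104 t 50.1833
fit [ 0.54502666 -0.02109935] [[0.542, -0.026, 0.21, 1.006, 118.0], None]
[ 0.545 -0.021] [ 0.54224126 -0.02580554  0.21      ]
fit [ 0.55297334 -0.17990065] [[0.551, -0.188, -0.06, 0.716, 185.0], [0.555, -0.181, 0.03, 0.914, 287.0]]
[ 0.553 -0.18 ] [ 0.55259642 -0.18462839 -0.015     ]
{'c': [0.535, -0.028], 'size': [37.0, 38.0], 'yaw': -0.201, 'fin': [0.542, -0.024], 'fyaw': 0.02, 'zb': 0.056, 'zf': 0.074, 'n': [86, 24]}
{'c': [0.553, -0.179], 'size': [54.0, 59.0], 'yaw': 0.392, 'fin': [0.551, -0.182], 'fyaw': 0.097, 'zb': 0.056, 'zf': 0.076, 'n': [313, 52]}
```

Run:
```python
from act import *
c=(.5515,-.432); to([.42,-.22,.25],0)
p=pose(c,.014)
if np.hypot(*(p[:2]-c))<.012 and pick(p,.014,h=.024): 
    b=bay(3,.002); drop(*b,.040+.024+.002,MY)
    to([.40,-.36,.30],0)
    X=np.vstack([live("top"),live("side")])
    for b in(bay(1),bay(3),bay(4)): print(show(cart(X,b,.040,.03)))
    p,d=cam("top","5");a=p[130:220,210:390]
    p,d=cam("side","5");b=p[160:310,230:330]
    a=cv2.resize(a,(540,270),interpolation=cv2.INTER_CUBIC);b=cv2.resize(b,(250,375),interpolation=cv2.INTER_CUBIC)
    c=np.zeros((375,790,3),np.uint8);c[:270,:540]=a;c[:,540:]=b;cv2.imwrite("pics/c5.png",c[...,::-1])
```

```text
fit (0.5515, -0.432) [[0.55, -0.436, -0.0, 1.085, 243.0], [0.551, -0.435, 0.03, 0.839, 98.0]]
picked [ 5.50700e-01 -4.35600e-01  1.50000e-02  1.01000e-02  1.00000e-02
  5.92184e+01]
w over place 0.01
placed w 0.0104 t 59.25
{'c': [0.546, -0.023], 'size': [54.0, 59.0], 'yaw': 0.551, 'fin': [0.545, -0.022], 'fyaw': 0.09, 'zb': 0.056, 'zf': 0.077, 'n': [324, 71]}
{'c': [0.551, -0.127], 'size': [55.0, 57.0], 'yaw': 0.028, 'fin': [0.551, -0.127], 'fyaw': 0.166, 'zb': 0.057, 'zf': 0.076, 'n': [337, 73]}
{'c': [0.553, -0.179], 'size': [55.0, 58.0], 'yaw': 0.123, 'fin': [0.553, -0.183], 'fyaw': 0.093, 'zb': 0.056, 'zf': 0.076, 'n': [351, 74]}
```

View pics/c5.png

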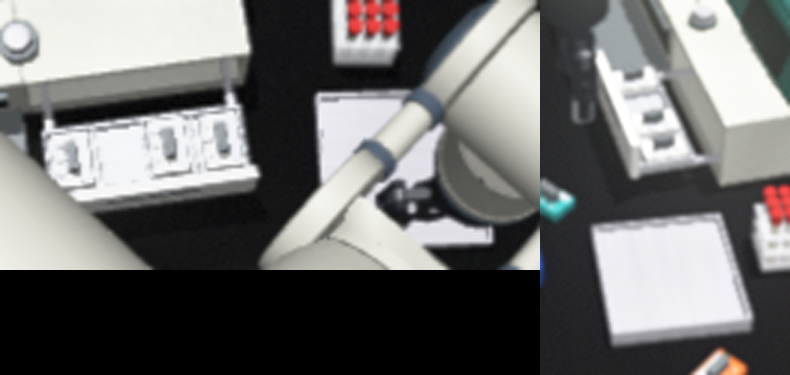

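Run:
```python
from act import *
u=np.array([np.cos(MY),np.sin(MY)]); f0=np.array([.4945,-.1035])
claw.close_gripper()
P=lambda s,z:np.r_[f0+u*s,z]
to(P(-.05,.20),MY); ctrl.line_to(P(-.05,.062),max_speed=.2)
F0=np.array(telemetry.current_force()); s=-.05
while s<.13:
    s+=.01 if s<.085 else .002
    ctrl.line_to(P(s,.062),max_speed=.06); F=np.array(telemetry.current_force())-F0
    if s>.085 or s<-.005: print(round(s,3),np.round(F,1))
    if F[:2]@u<-14: break
print(telemetry.current_eef_pos(),telemetry.current_time_s())
ctrl.line_to(P(s-.06,.062),max_speed=.1); ctrl.line_to(P(s-.06,.22),max_speed=.2)
to([.30,-.30,.35],0)
for n in("side","top"):
    p,d=cam(n,"6"); print([(np.round(r["xyz"],3).tolist(),round(r["p"],2)) for t in("drawer_front","start_top") for r in nets.tip_of(t,n)[:2]])
    X=cloud(n,d).reshape(-1,3)
    for y in(-.15,-.10,-.05):
        for zz in((.085,.10),(.106,.119)):
            t=X[(abs(X[:,1]-y)<.02)&(X[:,2]>zz[0])&(X[:,2]<zz[1])&(X[:,0]>.4)&(X[:,0]<.67),0]
            print(n,y,zz,len(t),np.round(np.percentile(t,[3,50]),4) if len(t)>4 else "")
p,d=cam("top","6b"); cv2.imwrite("pics/c6.png",cv2.resize(p[90:240,60:330],None,fx=2.5,fy=2.5,interpolation=cv2.INTER_CUBIC)[...,::-1])
```

```text
-0.04 [ 1.4  0.7 -0.7]
-0.03 [ 0.8  2.8 -0.4]
-0.02 [1.  0.6 0.3]
-0.01 [ 0.3  0.9 -0.6]
0.09 [ 0.5  1.5 -0.6]
0.092 [ 0.6  1.5 -0.9]
0.094 [-0.3  1.3 -0.5]
0.096 [-1.   0.4 -0.9]
0.098 [-0.4  0.4 -0.9]
0.1 [-0.4  1.8 -1.3]
0.102 [ 0.1  1.3 -0.7]
0.104 [ 1.2  0.6 -0.6]
0.106 [-0.1  1.1 -0.3]
0.108 [-10.4  -0.8   5.8]
0.11 [-22.   -3.3  13.3]
[ 0.60067339 -0.09788176  0.06157008] 70.2083
[([0.613, -0.098, 0.061], 0.78), ([0.666, 0.023, 0.135], 0.4)]
side -0.15 (0.085, 0.1) 33 [0.6101 0.6171]
side -0.15 (0.106, 0.119) 94 [0.6257 0.6471]
side -0.1 (0.085, 0.1) 32 [0.6081 0.6127]
side -0.1 (0.106, 0.119) 95 [0.6226 0.6462]
side -0.05 (0.085, 0.1) 30 [0.6056 0.6103]
side -0.05 (0.106, 0.119) 88 [0.6195 0.6446]
[([0.612, -0.1, 0.064], 0.72), ([0.666, -0.176, 0.04], 0.64), ([0.7, -0.356, -0.0], 0.66), ([0.668, -0.176, 0.037], 0.45)]
top -0.15 (0.085, 0.1) 57 [0.6127 0.6184]
top -0.15 (0.106, 0.119) 153 [0.6277 0.6475]
top -0.1 (0.085, 0.1) 64 [0.6088 0.6163]
top -0.1 (0.106, 0.119) 169 [0.6253 0.6464]
top -0.05 (0.085, 0.1) 54 [0.6067 0.6135]
top -0.05 (0.106, 0.119) 179 [0.6218 0.6439]
```

View pics/c6.png

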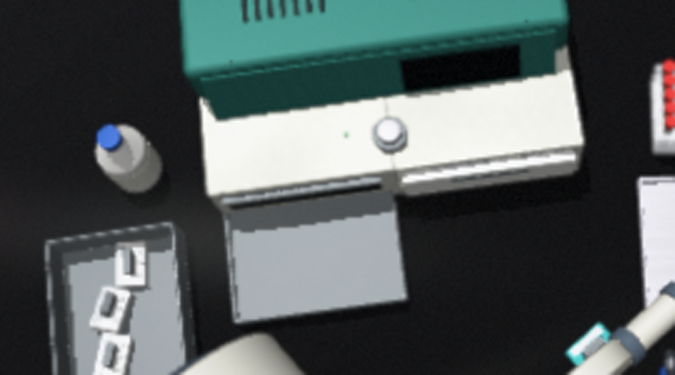

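Three cartridges in the tub (130,263), (112,307), (113,355), catch tray empty, drawer panel about 15 mm proud of the face, which means shut. Pressing start.

Run:
```python
from act import *
c=[]
for n in("side","top"):
    X=cloud(n,np.load(f"{n}_6.npz")["d"]).reshape(-1,3)
    s=X[(X[:,2]>.129)&(X[:,2]<.145)&(np.hypot(X[:,0]-.665,X[:,1]-.026)<.03)]; r=cv2.minEnclosingCircle(np.float32(s[:,:2])); print(n,s.mean(0),len(s),r)
    cv=X[(X[:,2]>.19)&(X[:,2]<.22)&(abs(X[:,1]-.026)<.04)&(X[:,0]<.8)]; print("cover x",np.percentile(cv[:,0],[1,5,20])); c.append(s.mean(0))
c=np.mean(c,0); x,y=c[0]-.004,c[1]
print(W(),x,y)
assert .645<x<.68 and .015<y<.04
to([.50,y,.26],MY); to([x,y,.26],MY,joint=False,speed=.2)
ctrl.line_to(np.array([x,y,.15]),max_speed=.15); F0=np.array(telemetry.current_force()); z=.142
while z>.120:
    ctrl.line_to(np.array([x,y,z]),max_speed=.03); F=np.array(telemetry.current_force())-F0; print(round(z,4),np.round(F,1))
    if F[2]>14: break
    z-=.0015
ctrl.sleep(.2); print(telemetry.current_eef_pos())
ctrl.line_to(np.array([x,y,.26]),max_speed=.1); to([.42,y,.30],MY,joint=False)
to([.35,-.25,.40],0); ctrl.sleep(.3)
print(telemetry.current_time_s())
cam("side","7")
p,d=cam("top","7"); cv2.imwrite("pics/c7.png",cv2.resize(p[90:240,60:330],None,fx=2.5,fy=2.5,interpolation=cv2.INTER_CUBIC)[...,::-1])
```

```text
side [0.66043117 0.02179307 0.13389929] 31 ((0.6588994860649109, 0.023679953068494797), 0.01646754890680313)
cover x [0.0848845  0.1096064  0.16651088]
top [0.66218785 0.02604539 0.1345593 ] 77 ((0.6618093252182007, 0.024889133870601654), 0.02209874428808689)
cover x [0.73607159 0.73979063 0.74694538]
-0.0002564085345990623 0.6573095090613132 0.023919229955795006
0.142 [-1.4 -0.6  0.1]
0.1405 [-0.9 -1.   0.1]
0.139 [ 0.1 -0.4 -0.3]
0.1375 [-0.7 -1.5 -0.6]
0.136 [-1.1 -1.1  0. ]
0.1345 [-0.3 -1.5  1.8]
0.133 [ 0.8 -1.1  1.2]
0.1315 [-0.4 -1.2  2. ]
0.13 [ 0.4 -1.1  3.1]
0.1285 [-0.1 -0.1  2.8]
0.127 [-3.2  0.2 14.3]
[0.65742945 0.02389035 0.12786633]
83.8
```

View pics/c7.png

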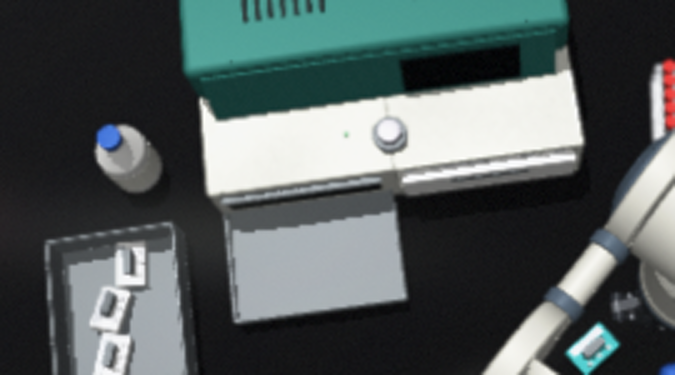

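The button bottomed after about 7 mm of travel (force jumped to 14 N), and the view shows it released, the drawer shut, the catch tray clear and the three spent cartridges in the tub.

```bash
python3 -c "
from rig import *
print(job_done())"
```

```text
the job is handed in; nothing more can be done
None
```

I handed the job in at about 84 s: 3 spent cartridges are in the tub, 3 fresh ones lie flat in bays 1, 3 and 4, the drawer is shut, and the start button was pressed to its stop (about 7 mm) and released; no verdict was returned.

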